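# Nest the hole saws on their stand and clip the cap on

### The arm

A 6-joint arm with a two-finger parallel gripper is mounted at the origin on the work surface; the furniture and walls round the work are solid. World frame = base frame: x ahead of the robot, y to its left, z up, the work surface at z = 0. Lengths are in mm, angles in rad, forces in N, time in s.
With the tool pointing down it reaches from about 300 to 825 mm from the base axis. Payload 5.4 kg.
Tool frame: the origin (TCP) lies midway between the tips of the shut fingers; the grasp point (between the pads) lies ctrl.pinch_z behind it (ctrl.pinch_z is the distance from the TCP to the grasp point, in mm); z points along the fingers, y is the line along which they close (so a half turn about z gives the same grasp; the last joint's range is limited). The gripper opens to 92 mm and grips with 3 to 60 N. Pads are 20 mm wide; open, the fingers measure 128 mm over their backs; the gripper's body (75 mm by 189 mm) begins 69 mm behind the grasp point.
Start: joints at [-1.523, 0.158, 1.597, -0, 1.386, -0.21], TCP at [146.575, -555.987, 214.601] pointing down, gripper open.
Joint ranges: [-2.91, 2.91], [-0.94, 2.29], [0.18, 2.7], [-1.29, 4.43], [0.17, 2.64], [-3, 3]. Speed limits (rad/s): [2.57, 2.57, 3.14, 3.14, 3.14, 3.14].

### API

Orientations are given as a unit quaternion [x, y, z, w].
In Python, from station import ctrl gives the robot as it stands.
- The arm moves only by the tool apply_moves, never from a script. Its argument "moves" is a list of rows, each a list of 7 numbers: the turn, a rotation vector about the world's x, y, z in degrees, then the shift along the world's x, y, z in m, then the finger opening in m, from 0 to 0.0919. In form: [[wx, wy, wz, tx, ty, tz, claw], ...]. A call has 1 to 10 rows; each row shifts and turns the commanded pose from where the row before left it; what a row does not reach is not made up. A row lasts 1/10 s, in which the tool goes at most 50 mm and 8.59 degrees, less where a joint would pass 70% of its speed; a pose out of reach is approached as far as the arm can. A call is refused whole if a number of a shift passes 0.05 or a number of a turn 8.59, either way. A call with a gripper value outside its range is refused whole. The fingers move at their own pace and stop on an object; "grip_force" is the grip in N (left out, the last holds). Time passes only in rows, so rows that do not move let the fingers close. It gives the time, the measured TCP pose, the force, the opening and the grip force at its end, in the units of the state.
- ctrl.read_state(): the state, without advancing time (a new reading comes with each control period).
- ctrl.capture(name): name is "side" or "top" or "wrist"; returns a dict with "frame" (400x640x3 uint8, red, green, blue), "depth" (400x640 float32, mm along the optical axis (not along the pixel's ray), 0 where there is no reading), "K" (3x3 intrinsics, pixels), "camera_from_world" (4x4, takes a point from world to camera coordinates). Camera axes: x right, y up, looking along -z (the intrinsics and any distortion apply to the point x, -y, -z); pixel columns grow to the right and rows downward; lengths in mm; the calibration is good to about 2 mm. The wrist camera is an equidistant fisheye: a pixel r from the principal point sees the ray r / f radians off the axis. A picture is of the moment at which its call begins.
- ctrl.job_done(): hands the job in; it is judged then, once.
The state is a dict: "clock": time; "joints": joint angles; "qd": joint speeds; "joint_efforts": joint torques, N m; "tcp_pos": TCP position; "tcp_rot": TCP orientation; "ft_force": force on the tool from outside, world axes, zero at the start; "torque": the same for the moment, N m; "grip_width": finger opening in mm; "grasp_force": force on a finger pad.
Only numpy, scipy, OpenCV 4.12 (cv2) and the standard library are available. Lean on these libraries where they do the work, as an engineer would, in place of code of your own. Each camera call takes 0.05 s, during which the arm holds its last target. There are 200 camera calls.

### The job

Put the hole saw set away: nest the three hole saws on the storage stand, mouths down and one over another, the smallest innermost and the largest outermost, each sitting level on the stand's foot with the stud through its middle. Then push the black cap down onto the stud until it clicks and sits on the back of the largest saw. Leave the tape measure and the pliers where they are.

Things in the scene. Friction and masses are not known exactly. Their poses are not given: they have to be found in the camera images.
- stand: Storage stand, fixed: round grey foot 80 mm across, 10 mm high, with an upright aluminium stud in its centre: 18 mm in diameter, 12 mm at its neck (57.5 to 67.5 mm up), then a mushroom head 18 mm across with a flat ledge beneath and a conical tip (8 mm across at the top, 77 mm above the table). Origin: centre of the foot's underside, on the table; z up along the stud.
- saw_small: Smallest hole saw: a steel cup standing mouth down on its teeth, 34 mm outside diameter, 32 mm high, wall 3 mm, flat back 4 mm thick on top with a 26 mm hole right through its middle. Mass about 80 g. Origin: centre of the open rim at its bottom; z points up to its back. Grip it across the outside.
- saw_medium: Middle hole saw: same shape, 50 mm outside diameter, 40 mm high, wall 3 mm (44 mm inside), back 4 mm with a 26 mm hole. About 120 g. Origin: centre of the open rim at its bottom; z up to its back. It goes over the smallest.
- saw_large: Largest hole saw: same shape, 66 mm outside diameter, 48 mm high, wall 3 mm (60 mm inside), back 4 mm with a 26 mm hole. About 180 g. Origin: centre of the open rim at its bottom; z up to its back. It goes over the middle one; its back is then 58 mm above the table.
- cap: Black ribbed ring, right way up, 46 mm wide, 26 mm high, 24 mm bore. Two sprung tabs reach into the bore 3-8 mm above its underside (14 mm between them); 8-12 N down over the stud's head spreads them until they snap under its ledge and the cap rests on the large saw (6 mm or more higher: not clicked). Place with fingertips 4 mm or more above its underside. Origin: centre of underside, z up.
- tape_measure: Bystander, leave alone: yellow tape measure standing on its base, 38 x 78 x 64 mm. Origin: centre of its underside, long side along y.
- pliers: Bystander, leave alone: blue-handled pliers lying flat, 50 x 176 x 13 mm. Origin: centre of the underside, long side along y.
Mind the look-alikes: they are no part of the job. Leave any pink look-alike of the saw_small alone.

How it is judged:
By the outcome, as a careful person would: the job done as asked, in the order asked, and still so for the second after the job is handed in, with the robot touching nothing.
It also fails if it takes over 106 s, if anything falls off the work surface, if the arm or the gripper's body presses on something with over 40 N, if the wrist force passes 120 N, or if a joint passes its speed limit or range.

## Working session

There is one attempt and no reset: what is moved stays moved. The work goes in short steps, Python scripts to look and compute and a tool call to move; the robot and the scene stay as the last step left them, time stands still between calls to the robot, and variables do not carry over. Pictures are saved under pics/ and viewed, at most 14 in all, crops included, and the job is handed in when it is done.

Besides the shell and the picture viewer there is one more tool, called as name([rows], argument=value, ...), one row to a line, values as JSON. apply_moves: Moves the arm, as the interface text tells. Its arguments: {"type":"object","properties":{"moves":{"type":"array","items":{"type":"array","items":{"type":"number"}}},"grip_force":{"type":"number"}},"required":["moves"]}

```bash
ls; mkdir -p pics; cat > h.py <<'E'
import numpy as np, cv2
from station import ctrl
def cap(n):
    return ctrl.capture(n)
def save(c,name): cv2.imwrite('pics/'+name,cv2.cvtColor(c['frame'],cv2.COLOR_RGB2BGR))
def pts(c):
    "world point per pixel from depth (pinhole cams)"
    K=c['K'];d=c['depth'];v,u=np.mgrid[:400,:640]
    p=np.stack([(u-K[0,2])/K[0,0]*d,-(v-K[1,2])/K[1,1]*d,-d,np.ones_like(d)],-1)
    return (p@np.linalg.inv(c['camera_from_world']).T)[...,:3]
E
python3 - <<'E'
from h import *
for n in('top','side'):
    c=cap(n);save(c,n+'1.png');print(n,c['K'],np.linalg.inv(c['camera_from_world']).round(2),c.keys())
    np.savez(n+'1.npz',**{k:v for k,v in c.items()})
s=ctrl.read_state();print(s,ctrl.pinch_z)
E
```

```text
pics
top [[434.49943636   0.         315.06686213]
 [  0.         434.49943636 207.14441009]
 [  0.           0.           1.        ]] [[ 1.00000e-02  9.80000e-01 -1.90000e-01  2.12650e+02]
 [-1.00000e+00  2.00000e-02  3.00000e-02  5.47000e+00]
 [ 4.00000e-02  1.90000e-01  9.80000e-01  1.07621e+03]
 [ 0.00000e+00  0.00000e+00  0.00000e+00  1.00000e+00]] dict_keys(['frame', 'depth', 'K', 'camera_from_world'])
side [[517.38325092   0.         317.70200118]
 [  0.         517.38325092 201.58139652]
 [  0.           0.           1.        ]] [[ 1.00000e+00  4.00000e-02 -8.00000e-02  3.02960e+02]
 [-9.00000e-02  5.20000e-01 -8.50000e-01 -1.13875e+03]
 [ 1.00000e-02  8.50000e-01  5.30000e-01  7.45740e+02]
 [ 0.00000e+00  0.00000e+00  0.00000e+00  1.00000e+00]] dict_keys(['frame', 'depth', 'K', 'camera_from_world'])
{'clock': 0.1, 'joints': array([-1.52309160e+00,  1.58980143e-01,  1.59809788e+00,  1.10059392e-05,
        1.38622505e+00, -2.10102326e-01]), 'qd': array([ 0.00076694, -0.00069076, -0.00149546,  0.00074931,  0.00044464,
        0.00070048]), 'joint_efforts': array([-2.24532537e-04, -3.86507392e+01, -3.22959530e+01,  7.02355220e-02,
        3.39417905e-02, -5.34332924e-05]), 'tcp_pos': array([ 146.55629722, -555.41938994,  213.72491914]), 'tcp_rot': array([ 9.91703206e-01,  1.28545790e-01,  7.47564555e-05, -8.51952294e-04]), 'ft_force': array([0.9572147 , 0.00597064, 0.05531403]), 'torque': array([0.01454559, 0.05250083, 0.00060286]), 'grasp_force': 0.0, 'grip_width': 92.08884329609616} 18.700000000000003
```

View pics/top1.png

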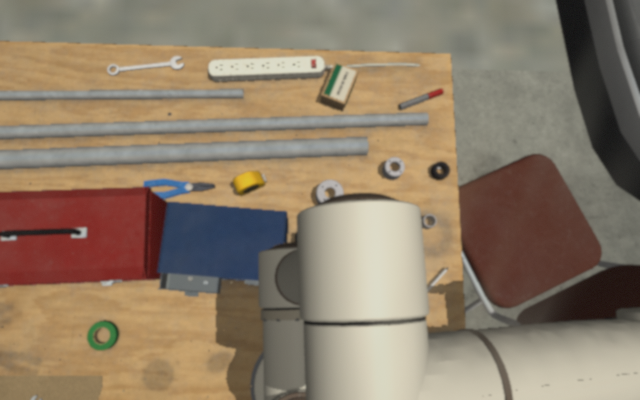

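View pics/side1.png

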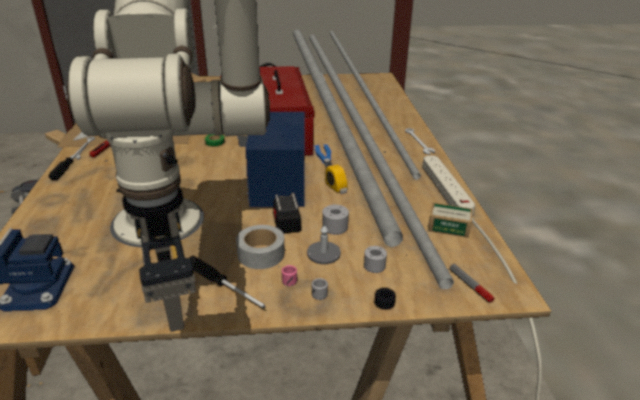

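The side view shows the stand at (323,250), large saw (336,219), medium (375,259), small (320,289), cap (385,298), the pink look-alike at (289,276) and an oversized grey ring at (262,247). The top view has medium (393,168), cap (439,170) and large (328,190) visible, and the arm hides the rest.

```bash
python3 - <<'E'
from h import *
c=dict(np.load('side1.npz'));P=pts(c);f=c['frame']
def rep(nm,u0,u1,v0,v1,lo,hi):
    q=P[v0:v1,u0:u1].reshape(-1,3);d=c['depth'][v0:v1,u0:u1].ravel()
    m=(d>0)&(q[:,2]>lo)&(q[:,2]<hi);q=q[m]
    if len(q)<3: print(nm,'few',len(q));return
    (x,y),r=cv2.minEnclosingCircle(q[:,:2].astype(np.float32))
    print(nm,len(q),'encl',round(x),round(y),'r',round(r,1),'z',np.percentile(q[:,2],[5,50,95]).round(1), 'ext',q.min(0).round(),q.max(0).round())
rep('large',318,354,202,236,44,53)
rep('med',360,390,243,275,36,46)
rep('small',309,331,278,302,26,40)
rep('cap',373,398,285,310,21,34)
rep('foot',303,346,240,266,6,14)
rep('stud',315,332,222,250,60,90)
rep('ring',235,290,225,270,15,80)
rep('pink',280,300,264,288,20,50)
rep('tape',322,352,160,196,30,90)
rep('blackthing',270,305,190,235,10,90)
rep('bluebox',245,308,110,208,30,300)
rep('pipe',340,400,120,245,8,60)
rep('driver',185,270,255,312,8,60)
rep('pipe2',400,455,200,290,8,60)
rep('table',300,420,305,315,-20,20)
E
```

```text
large 296 encl 451 -67 r 35.1 z [45.5 48.9 51.6] ext [ 419. -101.   44.] [484. -36.  53.]
med 215 encl 523 -228 r 26.2 z [37.5 41.  43. ] ext [ 497. -254.   36.] [ 547. -205.   44.]
small 115 encl 389 -313 r 18.0 z [26.4 31.5 34.6] ext [ 372. -330.   26.] [ 406. -296.   36.]
cap 229 encl 519 -351 r 23.5 z [22.1 26.8 29.1] ext [ 499. -374.   21.] [ 543. -328.   31.]
foot 499 encl 411 -176 r 41.5 z [ 8.  11.  13.2] ext [ 373. -217.    6.] [ 451. -135.   14.]
stud 51 encl 411 -176 r 8.5 z [61.  71.8 78.9] ext [ 403. -184.   60.] [ 419. -172.   79.]
ring 1591 encl 305 -169 r 93.9 z [17.3 41.1 50.4] ext [ 211. -262.   15.] [336. -75.  54.]
pink 161 encl 328 -265 r 19.0 z [21.2 28.5 33.8] ext [ 311. -283.   20.] [ 343. -247.   36.]
tape 340 encl 504 170 r 79.3 z [32.  50.1 65.2] ext [449.  96.  30.] [535. 245.  67.]
blackthing 1268 encl 344 -32 r 129.1 z [15.7 46.2 62.9] ext [ 289. -155.   10.] [385.  91.  68.]
bluebox 5385 encl 328 197 r 267.0 z [ 44.7 148.1 271.2] ext [227. -66.  30.] [414. 451. 300.]
pipe 3638 encl 625 210 r 377.9 z [16.9 38.  50.9] ext [ 460. -163.    8.] [719. 581.  60.]
driver 972 encl 194 -273 r 118.0 z [11.5 22.1 34.8] ext [ 105. -358.    8.] [ 286. -175.   42.]
pipe2 2110 encl 709 -149 r 184.4 z [13.5 33.4 51. ] ext [ 595. -322.    8.] [776.  25.  54.]
table 1196 encl 469 -363 r 123.7 z [-1.   1.4  5. ] ext [ 345. -389.   -3.] [ 593. -340.   17.]
```

apply_moves([
  [0, 0, 0, 0.03, 0.03, 0, 0.065],
  [0, 0, 0, 0.03, 0.03, 0, 0.065],
  [0, 0, 0, 0.03, 0.03, 0, 0.065],
  [0, 0, 0, 0.03, 0.03, 0, 0.065],
  [0, 0, 0, 0.03, 0.03, 0, 0.065],
  [0, 0, 0, 0.03, 0.03, -0.01, 0.065],
  [0, 0, 0, 0.03, 0.03, -0.02, 0.065],
  [0, 0, 0, 0.032, 0.032, -0.02, 0.065],
  [0, 0, 0, 0, 0, 0, 0.065],
], grip_force=15)

```text
clock: 1.0
tcp_pos: [389.7, -308.4, 161.1]
tcp_rot: [0.991, 0.131, -0.001, -0.003]
ft_force: [-0.6, 0.7, -0.4]
grip_width: 64.7
grasp_force: 0.0
```

```bash
python3 - <<'E'
from h import *
for n in('wrist','top','side'):
    c=cap(n);save(c,n+'2.png');np.savez(n+'2.npz',**c)
    if n=='wrist': print(c['K'],np.linalg.inv(c['camera_from_world']).round(2))
print(ctrl.read_state()['tcp_pos'])
c=dict(np.load('side1.npz'));P=pts(c)
H={}
c2=dict(np.load('top2.npz'));Q=pts(c2)
# coarse height map around large from top view
q=Q[c2['depth']>0]
for x in range(660,290,-20):
    print(x,[ (lambda m: int(np.percentile(q[m,2],90)) if m.sum()>2 else -9)((abs(q[:,0]-x)<10)&(abs(q[:,1]-y)<10)) for y in range(120,-260,-20)])
E
```

```text
[[309.70691629   0.         322.34047498]
 [  0.         309.70691629 201.31300503]
 [  0.           0.           1.        ]] [[ 2.6000e-01  9.4000e-01  2.4000e-01  4.5632e+02]
 [-9.7000e-01  2.5000e-01  6.0000e-02 -2.9222e+02]
 [-1.0000e-02 -2.4000e-01  9.7000e-01  3.3146e+02]
 [ 0.0000e+00  0.0000e+00  0.0000e+00  1.0000e+00]]
[ 388.33399545 -314.38051886  164.73295399]
660 [2, 2, 8, 3, 7, 5, 27, 29, 32, 32, 33, 35, 35, 35, 35, 35, 35, 35, 35]
640 [36, 36, 35, 36, 36, 36, 36, 36, 35, 36, 35, 36, 35, 35, 35, 35, 34, 33, 33]
620 [34, 32, 32, 32, 32, 32, 28, 27, 28, 25, 24, 21, 21, 3, 3, 1, 2, 2, 2]
600 [2, 2, 3, 2, 3, 1, 4, 3, 35, 40, 40, 44, 44, 43, 43, 2, 2, 2, 2]
580 [46, 47, 48, 47, 48, 49, 50, 49, 49, 49, 50, 50, 50, 50, 49, 2, 2, 2, 2]
560 [51, 51, 50, 51, 49, 50, 49, 49, 49, 48, 47, 47, 47, 45, 45, 1, 2, 3, 2]
540 [44, 44, 42, 42, 40, 39, 37, 35, 32, 32, 11, 2, 2, 2, 2, 2, 2, 41, 41]
520 [2, 2, 2, 3, 2, 2, 2, 2, 2, 2, 2, 2, 1, 2, 2, 3, 39, 41, 42]
500 [57, 31, 2, 3, 3, 3, 3, 2, 1, 2, 1, 2, 2, 3, 3, 2, 27, 40, 41]
480 [63, 45, 2, 3, 2, 2, 1, 2, 46, 49, 50, 3, 2, 2, 2, 2, 2, 2, 2]
460 [61, 25, 2, 3, 2, 2, 3, 2, 49, 49, 50, 49, 2, 3, 2, 2, 3, 2, 2]
440 [2, 2, 2, 2, 2, 2, 2, 3, 49, 50, 50, 47, 2, 7, 11, 12, 12, 1, 2]
420 [2, 3, 2, 2, 2, 2, 2, 2, 47, 49, 49, 3, 2, 12, 17, 76, 12, 7, 3]
400 [-9, -9, -9, -9, 3, 2, 1, 1, 2, 3, 2, 2, 3, 12, 51, 75, 12, 512, 512]
380 [173, 173, 173, 173, 173, 3, 2, 2, 2, 2, 2, 2, 3, 10, 11, 13, 520, 522, 514]
360 [173, 174, 173, 174, 173, 3, 46, 57, 63, 65, 47, 3, 2, 3, 2, 565, 562, 520, -9]
340 [173, 173, 173, 174, 172, 46, 62, 65, 63, 62, 48, 2, 2, 545, 563, 566, 564, 563, -9]
320 [173, 173, 174, 174, 173, 44, 60, 62, 62, 63, 49, 3, 2, 570, 577, 577, 573, 568, -9]
300 [173, 173, 174, 173, 173, 12, 58, 63, 62, 59, 46, 577, 592, 596, 594, 589, 581, 572, 564]
```

View pics/wrist2.png

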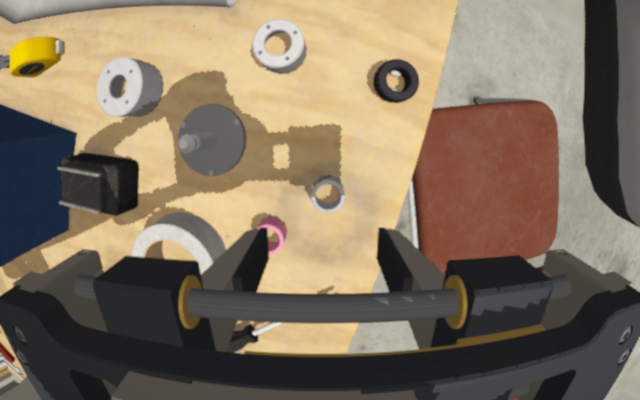

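View pics/top2.png

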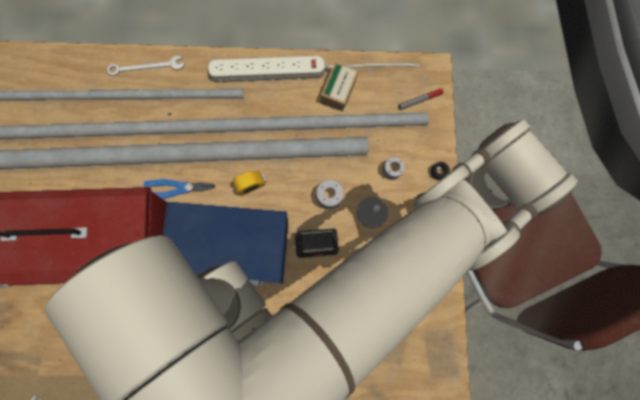

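The wrist view shows the small saw at (328,192), the stud head at (187,142), medium at (279,45), cap at (396,80) and large at (128,85), with the pink one at (272,234). The top view confirms the layout.

```bash
cat >> h.py <<'E'
def wpts(c):
    "world point per pixel for the fisheye wrist camera"
    K=c['K'];v,u=np.mgrid[:400,:640];x=(u-K[0,2])/K[0,0];y=(v-K[1,2])/K[1,1]
    th=np.hypot(x,y)+1e-9;d=c['depth'];r=d*np.tan(th)
    p=np.stack([x/th*r,-y/th*r,-d,np.ones_like(d)],-1)
    return (p@np.linalg.inv(c['camera_from_world']).T)[...,:3]
def rep(P,c,nm,x0,y0,R,lo,hi):
    m=(c['depth']>0)&(P[...,2]>lo)&(P[...,2]<hi)&(np.hypot(P[...,0]-x0,P[...,1]-y0)<R)
    m=cv2.morphologyEx(m.astype(np.uint8),cv2.MORPH_OPEN,np.ones((2,2),np.uint8))>0
    q=P[m]
    if len(q)<5: print(nm,'few');return
    (x,y),r=cv2.minEnclosingCircle(q[:,:2].astype(np.float32))
    print(nm,len(q),'encl %.1f %.1f r %.1f'%(x,y,r),'mean',q.mean(0).round(1),'ext',q.min(0).round(),q.max(0).round())
L=dict(small=(389,-313,30,27,37),med=(523,-228,38,36,45),large=(451,-67,45,43,53),cap=(519,-351,36,22,30),stud=(411,-177,22,60,85),foot=(411,-177,55,7,14))
E
python3 - <<'E'
from h import *
for n in('wrist','top'):
    c=dict(np.load(n+'2.npz'));P=(wpts if n=='wrist' else pts)(c);print(n)
    for k,a in L.items(): rep(P,c,k,*a)
E
```

```text
wrist
small 410 encl 383.5 -315.0 r 22.0 mean [ 387.5 -315.2   25.3] ext [ 362. -336.   -1.] [ 405. -298.   34.]
med 1498 encl 498.1 -252.7 r 57.5 mean [ 521.3 -230.3   39.9] ext [ 456. -292.   -1.] [ 551. -205.  331.]
large 1925 encl 435.9 -153.1 r 140.7 mean [450.8 -71.1  47.9] ext [ 412. -292.   -1.] [483. -14. 331.]
cap 1024 encl 499.8 -332.5 r 59.2 mean [ 520.2 -351.5   24.6] ext [ 456. -381.   -1.] [ 545. -292.  331.]
stud 272 encl 423.6 -220.3 r 79.0 mean [ 411.6 -178.    72.5] ext [ 390. -292.   10.] [ 456. -148.  331.]
foot 3167 encl 422.9 -218.3 r 81.1 mean [ 413.1 -182.2   11.5] ext [ 370. -292.   -2.] [ 456. -137.  331.]
top
small few
med 214 encl 377.2 -127.6 r 211.7 mean [ 517.8 -230.2   38.8] ext [ 213. -264.   -5.] [ 543.    5. 1076.]
large 478 encl 346.9 -45.9 r 143.7 mean [446.8 -67.8  46.6] ext [ 213. -105.   -3.] [ 481.    5. 1076.]
cap 143 encl 370.6 -187.9 r 249.7 mean [ 502.3 -333.3   78.4] ext [ 213. -382.   -3.] [ 537.    5. 1076.]
stud 46 encl 415.5 -181.4 r 16.6 mean [ 408.8 -178.9   60.8] ext [ 400. -198.    5.] [ 426. -168.   79.]
foot 611 encl 326.8 -95.8 r 152.6 mean [ 403.9 -174.8   15.9] ext [ 213. -220.   -5.] [ 447.    5. 1076.]
```

```bash
python3 - <<'E'
s=open('h.py').read()
s=s.replace("    m=cv2.morph","    m0=m;m=cv2.morph").replace(">0\n    q=P[m]",">0\n    q=P[m&m0]")
open('h.py','w').write(s)
from h import *
for n in('wrist','top','side'):
    c=dict(np.load(n+'2.npz'));P=(wpts if n=='wrist' else pts)(c);print(n)
    for k,a in L.items(): rep(P,c,k,*a)
E
```

```text
wrist
small 321 encl 388.8 -314.1 r 17.1 mean [ 389.4 -314.    31.8] ext [ 372. -331.   29.] [ 405. -298.   34.]
med 1383 encl 522.5 -229.3 r 25.1 mean [ 521.6 -229.8   40.2] ext [ 497. -254.   36.] [ 547. -205.   43.]
large 1811 encl 451.0 -67.9 r 32.8 mean [451.3 -70.5  48. ] ext [418. -99.  43.] [483. -37.  51.]
cap 933 encl 521.0 -350.8 r 22.4 mean [ 520.2 -350.6   26.1] ext [ 499. -373.   22.] [ 542. -330.   29.]
stud 247 encl 411.6 -176.8 r 8.4 mean [ 412.3 -178.1   73.9] ext [ 403. -184.   60.] [ 420. -170.   79.]
foot 3027 encl 411.5 -175.8 r 39.9 mean [ 413.5 -181.3   10.3] ext [ 372. -215.    7.] [ 451. -137.   14.]
top
small few
med 168 encl 518.8 -229.4 r 24.6 mean [ 518.8 -228.5   40. ] ext [ 496. -251.   36.] [ 542. -205.   45.]
large 423 encl 448.0 -66.2 r 33.0 mean [447.6 -66.4  48.1] ext [416. -98.  43.] [479. -36.  53.]
cap 108 encl 515.9 -351.4 r 21.4 mean [ 518.2 -350.7   25.6] ext [ 497. -373.   22.] [ 537. -331.   29.]
stud 35 encl 408.0 -175.4 r 7.7 mean [ 407.4 -175.2   74.4] ext [ 400. -183.   67.] [ 415. -168.   79.]
foot 512 encl 407.7 -175.4 r 39.6 mean [ 406.  -174.2   10.3] ext [ 371. -215.    7.] [ 446. -138.   14.]
side
small 72 encl 389.8 -314.1 r 17.1 mean [ 390.8 -315.6   30.6] ext [ 374. -330.   27.] [ 406. -298.   35.]
med 172 encl 523.2 -231.5 r 24.8 mean [ 522.6 -232.2   40.6] ext [ 499. -253.   36.] [ 548. -207.   44.]
large 25 encl 465.8 -90.1 r 16.2 mean [463.8 -92.9  47. ] ext [ 452. -101.   43.] [479. -81.  52.]
cap 168 encl 522.4 -352.5 r 22.1 mean [ 521.8 -354.    26. ] ext [ 503. -374.   22.] [ 543. -333.   30.]
stud few
foot 413 encl 411.4 -177.2 r 40.4 mean [ 412.  -184.7   11. ] ext [ 375. -216.    7.] [ 452. -143.   14.]
```

apply_moves([
  [0, 0, 0, 0, 0, -0.03, 0.06],
  [0, 0, 0, 0, 0, -0.03, 0.06],
  [0, 0, 0, 0, 0, -0.03, 0.06],
  [0, 0, 0, 0, 0, -0.03, 0.06],
  [0, 0, 0, 0, 0, -0.02, 0.06],
  [0, 0, 0, 0, 0, -0.016, 0.06],
  [0, 0, 0, 0, 0, 0, 0.06],
  [0, 0, 0, 0, 0, 0, 0.06],
])

```text
clock: 1.95
tcp_pos: [388.3, -315.6, 9.5]
tcp_rot: [0.992, 0.128, 0.0, 0.001]
ft_force: [-0.8, -0.7, 1.4]
grip_width: 59.7
grasp_force: 0.0
```

apply_moves([
  [0, 0, 0, 0, 0, 0, 0.03],
  [0, 0, 0, 0, 0, 0, 0.03],
  [0, 0, 0, 0, 0, 0, 0.03],
  [0, 0, 0, 0, 0, 0, 0.03],
  [0, 0, 0, 0, 0, 0.02, 0.03],
  [0, 0, 0, 0, 0, 0.03, 0.03],
  [0, 0, 0, 0, 0, 0.03, 0.03],
  [0, 0, 0, 0, 0, 0.03, 0.03],
  [0, 0, 0, 0, 0, 0, 0.03],
  [0, 0, 0, 0, 0, 0, 0.03],
], grip_force=20)

```text
clock: 2.95
tcp_pos: [388.7, -314.1, 118.7]
tcp_rot: [0.992, 0.129, 0.0, 0.0]
ft_force: [0.8, 0.5, -1.2]
grip_width: 34.0
grasp_force: 20.0
```

```bash
python3 - <<'E'
from h import *
c=cap('wrist');save(c,'wrist3.png');np.savez('wrist3.npz',**c);P=wpts(c)
s=ctrl.read_state();print(s['tcp_pos'],s['grip_width'],s['grasp_force'])
t=s['tcp_pos']
rep(P,c,'held',t[0],t[1],22,t[2]+18,t[2]+40)
rep(P,c,'stud',*L['stud']);rep(P,c,'foot',*L['foot'])
c=cap('side');P=pts(c);rep(P,c,'held_s',t[0],t[1],22,t[2]+10,t[2]+36);save(c,'side3.png')
E
```

```text
[ 388.1097203  -313.29789182  117.54173865] 33.9090693734487 19.99990152195096
held 1778 encl 390.7 -312.9 r 20.6 mean [ 390.6 -313.5  142.4] ext [ 372. -333.  136.] [ 406. -293.  158.]
stud 330 encl 412.0 -176.1 r 9.1 mean [ 412.4 -178.6   73.4] ext [ 403. -184.   60.] [ 420. -171.   79.]
foot 3749 encl 411.7 -175.9 r 39.7 mean [ 413.6 -181.8   10.3] ext [ 373. -216.    7.] [ 451. -137.   13.]
held_s 94 encl 384.0 -314.5 r 20.0 mean [ 379.7 -312.2  138.5] ext [ 373. -335.  128.] [ 385. -294.  152.]
```

View pics/wrist3.png

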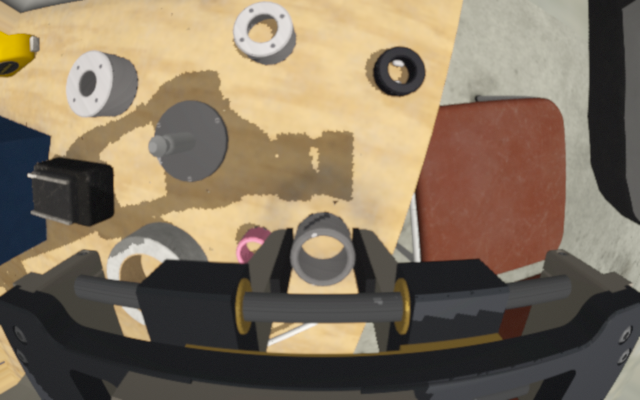

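The small saw is held squarely at (322,250), and the stud is at (160,145).

apply_moves([
  [0, 0, 0, 0.004, 0.022, 0, 0.03],
  [0, 0, 0, 0.005, 0.03, 0, 0.03],
  [0, 0, 0, 0.005, 0.03, 0, 0.03],
  [0, 0, 0, 0.005, 0.03, 0, 0.03],
  [0, 0, 0, 0.0035, 0.026, 0, 0.03],
  [0, 0, 0, 0, 0, 0, 0.03],
  [0, 0, 0, 0, 0, 0, 0.03],
  [0, 0, 0, 0, 0, 0, 0.03],
])

```text
clock: 3.85
tcp_pos: [410.7, -176.5, 118.0]
tcp_rot: [0.992, 0.128, -0.0, -0.0]
ft_force: [0.1, -0.9, -0.7]
grip_width: 34.0
grasp_force: 20.0
```

```bash
python3 - <<'E'
from h import *
print(ctrl.read_state()['tcp_pos'])
c=cap('wrist');save(c,'wrist4.png');P=wpts(c);t=ctrl.read_state()['tcp_pos']
rep(P,c,'held',t[0],t[1],22,t[2]+20,t[2]+28)
c=cap('side');save(c,'side4.png');im=cv2.imread('pics/side4.png')[150:290,240:410];cv2.imwrite('pics/side4c.png',cv2.resize(im,None,fx=4,fy=4))
E
```

```text
[ 410.70656584 -176.48633764  117.98352115]
held 1277 encl 412.3 -176.7 r 20.9 mean [ 411.9 -176.9  140.7] ext [ 394. -195.  138.] [ 428. -156.  146.]
```

View pics/side4c.png

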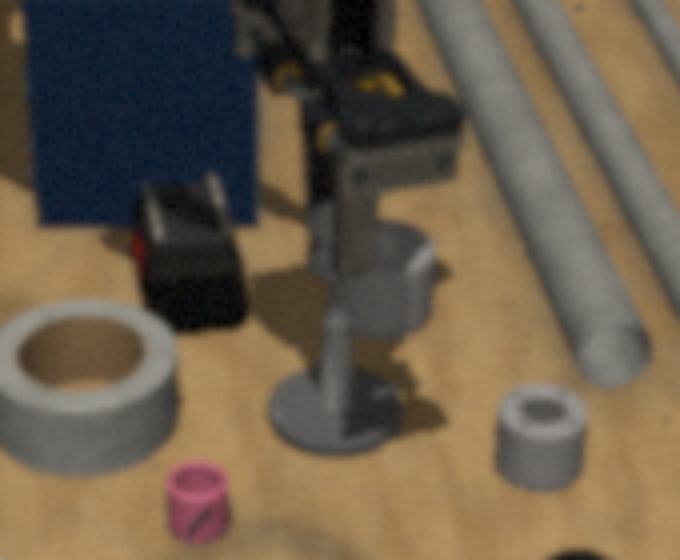

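The finger hides the saw in this crop. The wrist depth puts its centre near (412,-176.7), in line with the stud, so I'm lowering it.

apply_moves([
  [0, 0, 0, 0, 0, -0.02, 0.03],
  [0, 0, 0, 0, 0, -0.02, 0.03],
  [0, 0, 0, 0, 0, -0.015, 0.03],
  [0, 0, 0, 0, 0, -0.015, 0.03],
  [0, 0, 0, 0, 0, -0.012, 0.03],
  [0, 0, 0, 0, 0, -0.008, 0.03],
  [0, 0, 0, 0, 0, -0.006, 0.03],
  [0, 0, 0, 0, 0, 0, 0.03],
])

```text
clock: 4.75
tcp_pos: [410.7, -175.9, 22.1]
tcp_rot: [0.992, 0.128, -0.0, -0.0]
ft_force: [0.2, 1.0, -0.4]
grip_width: 33.9
grasp_force: 20.0
```

apply_moves([
  [0, 0, 0, 0, 0, -0.002, 0.03],
  [0, 0, 0, 0, 0, -0.002, 0.03],
  [0, 0, 0, 0, 0, 0, 0.03],
  [0, 0, 0, 0, 0, 0, 0.03],
])

```text
clock: 5.15
tcp_pos: [411.7, -176.4, 19.3]
tcp_rot: [0.992, 0.129, 0.001, 0.001]
ft_force: [-0.3, -0.4, 4.1]
grip_width: 34.1
grasp_force: 20.0
```

apply_moves([
  [0, 0, 0, 0, 0, 0, 0.055],
  [0, 0, 0, 0, 0, 0, 0.055],
  [0, 0, 0, 0, 0, 0, 0.055],
  [0, 0, 0, 0, 0, 0.02, 0.055],
  [0, 0, 0, 0, 0, 0.03, 0.055],
  [0, 0, 0, 0, 0, 0.04, 0.06],
  [0, 0, 0, 0, 0, 0.04, 0.06],
  [0, 0, 0, 0.01, -0.005, 0, 0.075],
  [0, 0, 0, 0.03, -0.015, 0, 0.075],
  [0, 0, 0, 0.03, -0.015, 0, 0.075],
])

```text
clock: 6.15
tcp_pos: [481.9, -211.4, 148.9]
tcp_rot: [0.992, 0.128, 0.0, 0.0]
ft_force: [0.1, -0.3, 1.0]
grip_width: 75.0
grasp_force: 0.0
```

apply_moves([
  [0, 0, 0, 0.03, -0.015, 0, 0.075],
  [0, 0, 0, 0.0115, -0.0035, 0, 0.075],
  [0, 0, 0, 0, 0, 0, 0.075],
  [0, 0, 0, 0, 0, 0, 0.075],
])

```text
clock: 6.55
tcp_pos: [522.0, -229.1, 148.1]
tcp_rot: [0.992, 0.129, -0.001, -0.0]
ft_force: [0.1, 0.6, -0.4]
grip_width: 74.7
grasp_force: 0.0
```

```bash
python3 - <<'E'
from h import *
t=ctrl.read_state()['tcp_pos'];print(t)
c=cap('wrist');save(c,'wrist5.png');P=wpts(c)
rep(P,c,'med',*L['med'])
c=cap('side');save(c,'side5.png');P=pts(c);rep(P,c,'small placed',411,-176,19,20,50);rep(P,c,'med',*L['med'])
im=cv2.imread('pics/side5.png')[150:290,240:410];cv2.imwrite('pics/side5c.png',cv2.resize(im,None,fx=4,fy=4))
c=cap('top');P=pts(c);rep(P,c,'small placed top',409,-176,19,20,50)
E
```

```text
[ 521.98144744 -229.07082861  148.06601118]
med 1528 encl 522.6 -228.8 r 25.2 mean [ 523.4 -228.6   40.2] ext [ 497. -253.   36.] [ 547. -204.   42.]
small placed 143 encl 411.5 -179.3 r 16.6 mean [ 412.  -186.3   35. ] ext [ 398. -195.   20.] [ 427. -165.   47.]
med 176 encl 522.0 -230.2 r 24.9 mean [ 522.8 -233.5   40.5] ext [ 499. -254.   36.] [ 547. -207.   45.]
small placed top few
```

View pics/side5c.png

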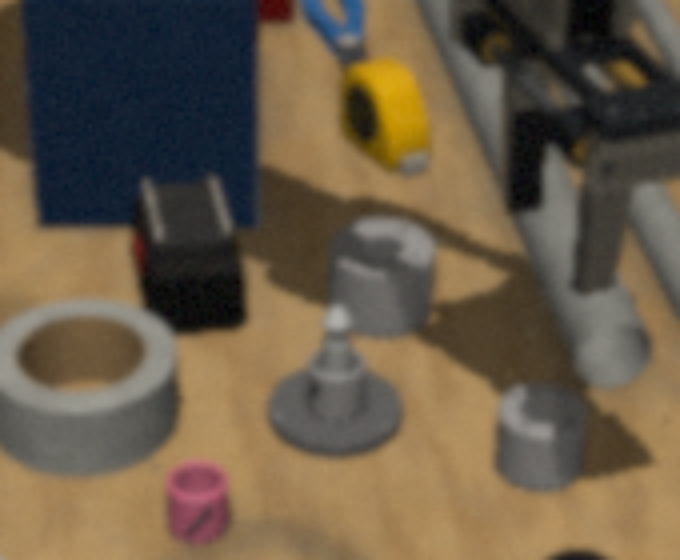

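The crop shows the small saw sitting level and centred on the stand at (338,385), with the medium saw at (542,435).

apply_moves([
  [0, 0, 0, 0, 0, -0.03, 0.075],
  [0, 0, 0, 0, 0, -0.03, 0.075],
  [0, 0, 0, 0, 0, -0.03, 0.075],
  [0, 0, 0, 0, 0, -0.025, 0.075],
  [0, 0, 0, 0, 0, -0.015, 0.075],
  [0, 0, 0, 0, 0, -0.007, 0.075],
  [0, 0, 0, 0, 0, 0, 0.075],
  [0, 0, 0, 0, 0, 0, 0.046],
  [0, 0, 0, 0, 0, 0, 0.046],
  [0, 0, 0, 0, 0, 0, 0.046],
])

```text
clock: 7.7
tcp_pos: [523.3, -229.9, 12.7]
tcp_rot: [0.992, 0.129, 0.001, 0.001]
ft_force: [-0.3, 1.0, 1.3]
grip_width: 53.3
grasp_force: 0.4
```

apply_moves([
  [0, 0, 0, 0, 0, 0, 0.046],
  [0, 0, 0, 0, 0, 0.02, 0.046],
  [0, 0, 0, 0, 0, 0.03, 0.046],
  [0, 0, 0, 0, 0, 0.03, 0.046],
  [0, 0, 0, 0, 0, 0.03, 0.046],
  [0, 0, 0, 0, 0, 0, 0.046],
  [0, 0, 0, 0, 0, 0, 0.046],
])

```text
clock: 8.4
tcp_pos: [522.6, -229.6, 121.5]
tcp_rot: [0.992, 0.129, 0.0, 0.0]
ft_force: [0.4, -0.3, -1.9]
grip_width: 49.3
grasp_force: 20.0
```

```bash
python3 - <<'E'
from h import *
s=ctrl.read_state();t=s['tcp_pos'];print(t)
c=cap('wrist');save(c,'wrist6.png');P=wpts(c)
rep(P,c,'held',t[0],t[1],30,t[2]+22,t[2]+33)
rep(P,c,'stud',*L['stud']);rep(P,c,'small',411,-176,24,36,48)
E
```

```text
[ 522.624217   -229.56946217  121.51256617]
held 4766 encl 526.6 -228.9 r 28.6 mean [ 527.2 -229.2  149. ] ext [ 501. -257.  144.] [ 548. -200.  154.]
stud few
small few
```

```bash
python3 - <<'E'
from h import *
c=cap('wrist');save(c,'wrist7.png');P=wpts(c);t=ctrl.read_state()['tcp_pos'];print(ctrl.read_state()['grip_width'])
# keep only a strip away from the fingers (lateral axis) 
a=np.array([.967,.255]);b=np.array([.255,-.967])
D=P[...,:2]-t[:2];l=D@a;w=D@b
for s0 in(-30,-15,-5,5,15):
    m=(c['depth']>0)&(abs(P[...,2]-150)<12)&(abs(w-s0-5)<5)&(abs(l)<32)
    if m.sum()>5: print(s0,m.sum(),'lat',np.percentile(l[m],[1,99]).round(1),'z',P[m][:,2].mean().round(1))
m=(c['depth']>0)&(abs(P[...,2]-150)<12)&(abs(w)<18)&(abs(l)<32)
q=P[m];A=np.c_[q[:,:2]-t[:2],np.ones(len(q))];print(np.linalg.lstsq(A,q[:,2],rcond=None)[0])
E
```

```text
49.1728946978673
-30 693 lat [-10.   12.6] z 150.6
-15 1158 lat [-16.9  24.3] z 147.2
-5 800 lat [-16.6  25.8] z 147.0
5 1036 lat [-16.8  24.9] z 147.1
15 1071 lat [-16.2  20.5] z 147.5
[-3.40141208e-02 -6.50503253e-03  1.47453645e+02]
```

View pics/wrist7.png

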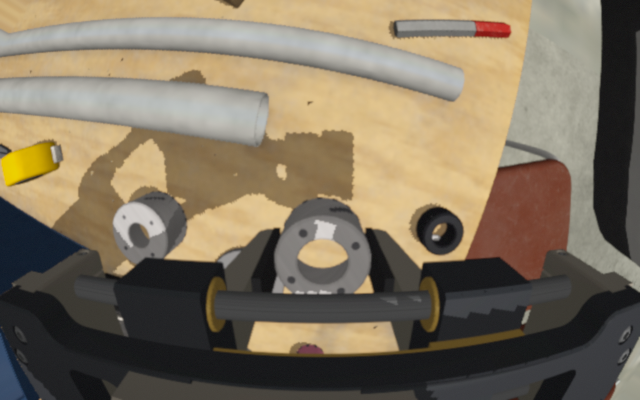

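Medium is held centred at (322,253), with its hole clear.

apply_moves([
  [0, 0, 0, -0.02, 0.0094, 0, 0.046],
  [0, 0, 0, -0.03, 0.014, 0, 0.046],
  [0, 0, 0, -0.03, 0.015, 0, 0.046],
  [0, 0, 0, -0.02, 0.01, 0, 0.046],
  [0, 0, 0, -0.0116, 0.005, 0, 0.046],
  [0, 0, 0, 0, 0, 0, 0.046],
  [0, 0, 0, 0, 0, 0, 0.046],
])

```text
clock: 9.2
tcp_pos: [410.8, -175.9, 120.7]
tcp_rot: [0.992, 0.128, -0.0, -0.0]
ft_force: [0.8, 0.9, -0.5]
grip_width: 49.2
grasp_force: 20.0
```

apply_moves([
  [0, 0, 0, 0, 0, -0.02, 0.046],
  [0, 0, 0, 0, 0, -0.02, 0.046],
  [0, 0, 0, 0, 0, -0.012, 0.046],
  [0, 0, 0, 0, 0, -0.01, 0.046],
  [0, 0, 0, 0, 0, -0.01, 0.046],
  [0, 0, 0, 0, 0, -0.008, 0.046],
  [0, 0, 0, 0, 0, -0.008, 0.046],
  [0, 0, 0, 0, 0, -0.006, 0.046],
  [0, 0, 0, 0, 0, 0, 0.046],
])

```text
clock: 10.1
tcp_pos: [410.5, -175.7, 26.9]
tcp_rot: [0.992, 0.129, -0.0, -0.001]
ft_force: [0.2, 0.5, -0.8]
grip_width: 49.1
grasp_force: 20.0
```

Commanded height is 27.6, so the saw's bottom is about 16 mm up. I'm lowering the last 6 mm slowly.

apply_moves([
  [0, 0, 0, 0, 0, -0.002, 0.046],
  [0, 0, 0, 0, 0, -0.002, 0.046],
  [0, 0, 0, 0, 0, -0.0015, 0.046],
  [0, 0, 0, 0, 0, 0, 0.046],
])

```text
clock: 10.5
tcp_pos: [411.3, -176.3, 22.5]
tcp_rot: [0.992, 0.129, 0.0, 0.0]
ft_force: [-0.5, 0.5, 2.4]
grip_width: 49.0
grasp_force: 20.0
```

apply_moves([
  [0, 0, 0, 0, 0, -0.001, 0.046],
  [0, 0, 0, 0, 0, 0, 0.046],
  [0, 0, 0, 0, 0, 0, 0.07],
  [0, 0, 0, 0, 0, 0, 0.07],
  [0, 0, 0, 0, 0, 0, 0.07],
  [0, 0, 0, 0, 0, 0.02, 0.07],
  [0, 0, 0, 0, 0, 0.03, 0.075],
  [0, 0, 0, 0, 0, 0.04, 0.091],
  [0, 0, 0, 0, 0, 0.04, 0.091],
  [0, 0, 0, 0, 0, 0.03, 0.091],
])

```text
clock: 11.5
tcp_pos: [411.5, -176.5, 183.6]
tcp_rot: [0.992, 0.129, 0.001, 0.001]
ft_force: [-0.1, -0.3, -0.9]
grip_width: 90.8
grasp_force: 0.0
```

apply_moves([
  [0, 0, -5, 0.005, 0.0135, 0, 0.091],
  [0, 0, -5, 0.01, 0.025, 0, 0.091],
  [0, 0, -5, 0.01, 0.025, 0, 0.091],
  [0, 0, -5, 0.01, 0.025, 0, 0.091],
  [0, 0, -5, 0.005, 0.02, 0, 0.091],
  [0, 0, -5, 0, 0, 0, 0.091],
  [0, 0, 0, 0, 0, 0, 0.091],
  [0, 0, 0, 0, 0, 0, 0.091],
])

```text
clock: 12.3
tcp_pos: [450.9, -67.7, 180.9]
tcp_rot: [0.991, -0.132, -0.0, -0.0]
ft_force: [0.3, 0.3, -0.3]
grip_width: 90.6
grasp_force: 0.0
```

```bash
python3 - <<'E'
from h import *
t=ctrl.read_state()['tcp_pos'];print(t)
c=cap('wrist');save(c,'wrist8.png');P=wpts(c);rep(P,c,'large',*L['large']);rep(P,c,'med placed',411.5,-176,32,43,55)
c=cap('side');save(c,'side8.png');P=pts(c);rep(P,c,'med placed',411,-176,32,43,58);rep(P,c,'large',*L['large'])
im=cv2.imread('pics/side8.png')[150:290,240:410];cv2.imwrite('pics/side8c.png',cv2.resize(im,None,fx=4,fy=4))
E
```

```text
[450.86906086 -67.7032863  180.90565394]
large 2622 encl 451.2 -66.2 r 33.1 mean [451.8 -66.2  48.2] ext [418. -98.  44.] [483. -34.  51.]
med placed 1094 encl 411.7 -176.9 r 25.4 mean [ 414.2 -174.4   50.2] ext [ 387. -201.   43.] [ 436. -152.   55.]
med placed 204 encl 413.1 -179.2 r 25.5 mean [ 411.8 -184.8   49.9] ext [ 389. -205.   43.] [ 436. -157.   57.]
large 262 encl 453.5 -72.4 r 34.1 mean [452.1 -72.3  48.6] ext [ 420. -104.   43.] [484. -39.  53.]
```

View pics/side8c.png

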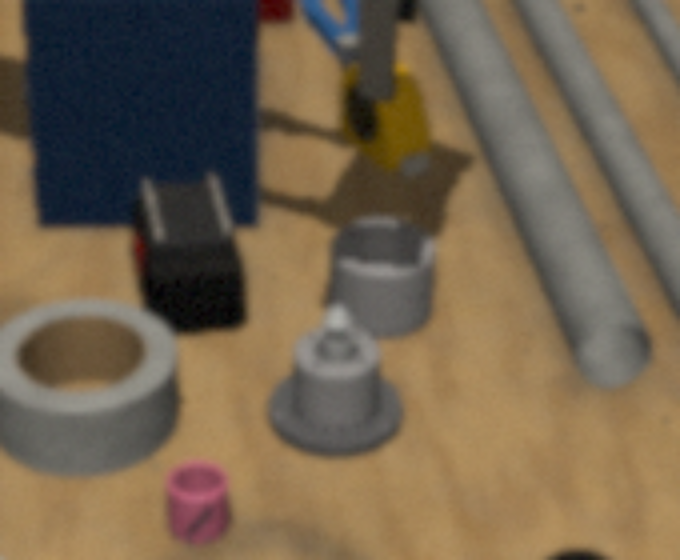

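Medium sits level over the small saw, back at 50 mm. The gripper is above the large saw.

apply_moves([
  [0, 0, 0, 0, 0, -0.04, 0.091],
  [0, 0, 0, 0, 0, -0.04, 0.091],
  [0, 0, 0, 0, 0, -0.03, 0.091],
  [0, 0, 0, 0, 0, -0.02, 0.091],
  [0, 0, 0, 0, 0, -0.02, 0.091],
  [0, 0, 0, 0, 0, -0.012, 0.091],
  [0, 0, 0, 0, 0, 0, 0.091],
  [0, 0, 0, 0, 0, 0, 0.062],
  [0, 0, 0, 0, 0, 0, 0.062],
  [0, 0, 0, 0, 0, 0, 0.062],
], grip_force=25)

```text
clock: 13.4
tcp_pos: [451.9, -67.9, 20.2]
tcp_rot: [0.991, -0.133, 0.001, 0.0]
ft_force: [-0.3, 1.7, 1.3]
grip_width: 69.5
grasp_force: 0.6
```

apply_moves([
  [0, 0, 0, 0, 0, 0, 0.062],
  [0, 0, 0, 0, 0, 0.02, 0.062],
  [0, 0, 0, 0, 0, 0.03, 0.062],
  [0, 0, 0, 0, 0, 0.03, 0.062],
  [0, 0, 0, 0, 0, 0.03, 0.062],
  [0, 0, 0, 0, 0, 0, 0.062],
  [0, 0, 0, 0, 0, 0, 0.062],
])

```text
clock: 14.1
tcp_pos: [451.0, -67.6, 128.9]
tcp_rot: [0.991, -0.132, 0.0, 0.0]
ft_force: [-1.4, 0.9, -2.6]
grip_width: 65.4
grasp_force: 25.0
```

```bash
python3 - <<'E'
from h import *
c=cap('wrist');save(c,'wrist9.png');P=wpts(c);s=ctrl.read_state();t=s['tcp_pos'];print(t,s['grip_width'])
a=np.array([.965,-.26]);b=np.array([.26,.965])
D=P[...,:2]-t[:2];l=D@a;w=D@b
m0=(c['depth']>0)&(abs(P[...,2]-t[2]-29)<9)
for s0 in(-15,-5,5):
    m=m0&(abs(w-s0-5)<5)&(abs(l)<42)
    if m.sum()>5: print(s0,m.sum(),'lat',np.percentile(l[m],[1,99]).round(1),'z',P[m][:,2].mean().round(1))
c=cap('wrist');
q=P[m0&(abs(w)<20)&(abs(l)<32)];print(np.linalg.lstsq(np.c_[q[:,:2]-t[:2],np.ones(len(q))],q[:,2],rcond=None)[0])
E
```

```text
[450.07554714 -67.22080549 127.78882952] 65.45176238494588
-15 1345 lat [-15.4  32.5] z 156.7
-5 1090 lat [-15.5  33.2] z 156.5
5 1411 lat [-15.4  32.3] z 156.7
[-6.43894694e-03  2.28033246e-03  1.56882007e+02]
```

apply_moves([
  [0, 0, 0, -0.005, -0.0137, 0, 0.062],
  [0, 0, 0, -0.01, -0.025, 0, 0.062],
  [0, 0, 0, -0.01, -0.03, 0, 0.062],
  [0, 0, 0, -0.01, -0.025, 0, 0.062],
  [0, 0, 0, -0.0045, -0.015, 0, 0.062],
  [0, 0, 0, 0, 0, 0, 0.062],
  [0, 0, 0, 0, 0, 0, 0.062],
])

```text
clock: 14.9
tcp_pos: [410.7, -175.5, 127.7]
tcp_rot: [0.991, -0.133, -0.001, -0.001]
ft_force: [-0.5, -0.1, -2.0]
grip_width: 65.5
grasp_force: 25.0
```

apply_moves([
  [0, 0, 0, 0, 0, -0.02, 0.062],
  [0, 0, 0, 0, 0, -0.016, 0.062],
  [0, 0, 0, 0, 0, -0.012, 0.062],
  [0, 0, 0, 0, 0, -0.01, 0.062],
  [0, 0, 0, 0, 0, -0.01, 0.062],
  [0, 0, 0, 0, 0, -0.01, 0.062],
  [0, 0, 0, 0, 0, -0.008, 0.062],
  [0, 0, 0, 0, 0, -0.006, 0.062],
  [0, 0, 0, 0, 0, 0, 0.062],
  [0, 0, 0, 0, 0, 0, 0.062],
])

```text
clock: 15.9
tcp_pos: [411.6, -176.4, 37.3]
tcp_rot: [0.991, -0.133, 0.0, 0.0]
ft_force: [0.2, -0.2, -1.6]
grip_width: 65.6
grasp_force: 25.0
```

apply_moves([
  [0, 0, 0, 0, 0, -0.003, 0.062],
  [0, 0, 0, 0, 0, -0.002, 0.062],
  [0, 0, 0, 0, 0, -0.002, 0.062],
  [0, 0, 0, 0, 0, -0.001, 0.062],
  [0, 0, 0, 0, 0, 0, 0.062],
])

```text
clock: 16.4
tcp_pos: [411.6, -176.4, 30.0]
tcp_rot: [0.991, -0.132, -0.0, -0.0]
ft_force: [-2.8, 2.5, 9.0]
grip_width: 65.3
grasp_force: 25.0
```

apply_moves([
  [0, 0, 0, 0, 0, 0, 0.085],
  [0, 0, 0, 0, 0, 0, 0.085],
  [0, 0, 0, 0, 0, 0, 0.085],
  [0, 0, 0, 0, 0, 0.02, 0.085],
  [0, 0, 0, 0, 0, 0.03, 0.085],
  [0, 0, 0, 0, 0, 0.04, 0.085],
  [0, 0, 0, 0, 0, 0.03, 0.075],
  [0, 0, 0, 0.01, -0.015, 0, 0.075],
  [0, 0, 0, 0.02, -0.032, 0, 0.075],
  [0, 0, 0, 0.025, -0.04, 0, 0.075],
])

```text
clock: 17.4
tcp_pos: [467.1, -263.6, 149.4]
tcp_rot: [0.991, -0.132, 0.0, 0.0]
ft_force: [1.1, -0.1, 0.5]
grip_width: 75.1
grasp_force: 0.0
```

apply_moves([
  [0, 0, 0, 0.025, -0.04, 0, 0.07],
  [0, 0, 0, 0.02, -0.032, 0, 0.07],
  [0, 0, 0, 0.0096, -0.0157, 0, 0.07],
  [0, 0, 0, 0, 0, 0, 0.07],
  [0, 0, 0, 0, 0, 0, 0.07],
])

```text
clock: 17.9
tcp_pos: [520.7, -350.4, 148.5]
tcp_rot: [0.991, -0.133, -0.001, -0.001]
ft_force: [-0.8, -0.2, 0.3]
grip_width: 70.0
grasp_force: 0.0
```

```bash
python3 - <<'E'
from h import *
t=ctrl.read_state()['tcp_pos'];print(t)
c=cap('wrist');save(c,'wrist10.png');P=wpts(c);rep(P,c,'cap',*L['cap'])
c=cap('side');save(c,'side10.png');P=pts(c);rep(P,c,'large placed',411,-176,42,50,64);rep(P,c,'stud',411,-176,14,68,85);rep(P,c,'cap',*L['cap'])
im=cv2.imread('pics/side10.png')[190:330,260:430];cv2.imwrite('pics/side10c.png',cv2.resize(im,None,fx=4,fy=4))
E
```

```text
[ 520.671811   -350.4437115   148.49407879]
cap 1008 encl 521.2 -350.4 r 22.2 mean [ 521.4 -350.9   26. ] ext [ 499. -372.   22.] [ 542. -330.   28.]
large placed 361 encl 411.8 -179.3 r 33.2 mean [ 411.  -186.7   57.9] ext [ 380. -212.   50.] [ 443. -150.   62.]
stud 28 encl 412.1 -177.8 r 7.2 mean [ 412.  -179.4   73.7] ext [ 405. -185.   69.] [ 419. -174.   79.]
cap 166 encl 521.2 -349.8 r 23.0 mean [ 521.7 -353.6   26.2] ext [ 501. -372.   22.] [ 542. -331.   30.]
```

View pics/side10c.png

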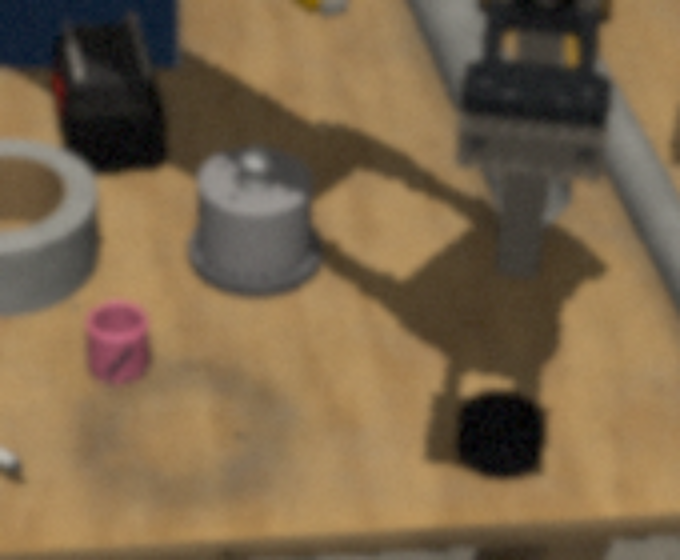

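The large saw is seated, with its back at 58 mm and the stud tip showing. The cap is below the gripper.

apply_moves([
  [0, 0, 0, 0, 0, -0.03, 0.065],
  [0, 0, 0, 0, 0, -0.035, 0.065],
  [0, 0, 0, 0, 0, -0.03, 0.065],
  [0, 0, 0, 0, 0, -0.02, 0.065],
  [0, 0, 0, 0, 0, -0.015, 0.065],
  [0, 0, 0, 0, 0, -0.012, 0.065],
  [0, 0, 0, 0, 0, 0, 0.065],
  [0, 0, 0, 0, 0, 0, 0.042],
  [0, 0, 0, 0, 0, 0, 0.042],
  [0, 0, 0, 0, 0, 0, 0.042],
], grip_force=40)

```text
clock: 19.0
tcp_pos: [521.8, -351.6, 8.4]
tcp_rot: [0.991, -0.133, 0.001, 0.001]
ft_force: [0.6, -0.8, 0.4]
grip_width: 43.3
grasp_force: 0.8
```

apply_moves([
  [0, 0, 0, 0, 0, 0, 0.042],
  [0, 0, 0, 0, 0, 0.02, 0.042],
  [0, 0, 0, 0, 0, 0.03, 0.042],
  [0, 0, 0, 0, 0, 0.03, 0.042],
  [0, 0, 0, 0, 0, 0.02, 0.042],
  [0, 0, 0, 0, 0, 0, 0.042],
  [0, 0, 0, 0, 0, 0, 0.042],
])

```text
clock: 19.7
tcp_pos: [520.9, -350.9, 106.7]
tcp_rot: [0.991, -0.133, -0.0, -0.0]
ft_force: [-0.2, 0.9, -1.3]
grip_width: 42.6
grasp_force: 39.1
```

```bash
python3 - <<'E'
from h import *
c=cap('wrist');save(c,'wrist11.png');P=wpts(c);s=ctrl.read_state();t=s['tcp_pos'];print(t,s['grip_width'])
a=np.array([.965,-.26]);b=np.array([.26,.965])
D=P[...,:2]-t[:2];l=D@a;w=D@b
m0=(c['depth']>0)&(abs(P[...,2]-t[2]-19)<8)
for s0 in(-15,-5,5):
    m=m0&(abs(w-s0-5)<5)&(abs(l)<32)
    if m.sum()>5: print(s0,m.sum(),'lat',np.percentile(l[m],[1,99]).round(1),'z',P[m][:,2].mean().round(1))
E
```

```text
[ 520.32978774 -350.29001971  105.5261462 ] 42.51528862874298
-15 974 lat [-20.   20.7] z 123.5
-5 781 lat [-21.   21.9] z 123.3
5 1004 lat [-19.1  20.4] z 123.7
```

View pics/wrist11.png

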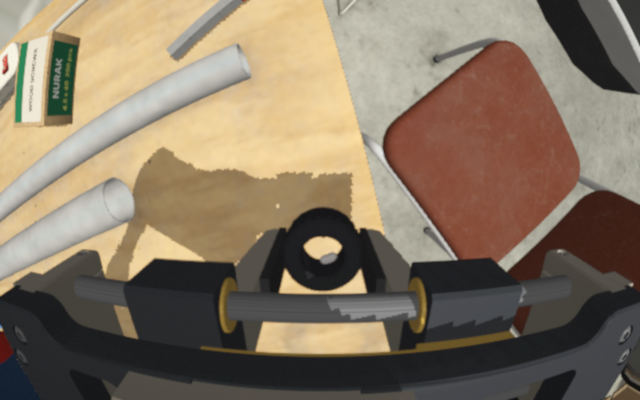

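The cap is gripped centrally at (322,250). Moving it over the stud.

apply_moves([
  [0, 0, 0, -0.01, 0.015, 0, 0.042],
  [0, 0, 0, -0.02, 0.032, 0, 0.042],
  [0, 0, 0, -0.025, 0.04, 0, 0.042],
  [0, 0, 0, -0.025, 0.04, 0, 0.042],
  [0, 0, 0, -0.02, 0.032, 0, 0.042],
  [0, 0, 0, -0.0096, 0.0157, 0, 0.042],
  [0, 0, 0, 0, 0, 0, 0.042],
  [0, 0, 0, 0, 0, 0, 0.042],
])

```text
clock: 20.55
tcp_pos: [411.3, -176.3, 106.3]
tcp_rot: [0.991, -0.132, -0.0, -0.0]
ft_force: [-0.7, 0.1, -0.6]
grip_width: 42.1
grasp_force: 39.1
```

```bash
python3 - <<'E'
from h import *
c=cap('wrist');save(c,'wrist12.png');P=wpts(c);s=ctrl.read_state();t=s['tcp_pos'];print(t,s['grip_width'])
rep(P,c,'stud seen through bore',411.5,-176,11,66,82)
rep(P,c,'cap',t[0],t[1],21,t[2]+13,t[2]+24);rep(P,c,'large',411.5,-176,40,54,62)
E
```

```text
[ 411.67886262 -176.85932262  106.62647547] 42.54236370939758
stud seen through bore few
cap 2948 encl 411.3 -177.0 r 21.0 mean [ 412.8 -177.4  123.9] ext [ 391. -198.  120.] [ 432. -156.  126.]
large 3072 encl 410.9 -177.1 r 32.7 mean [ 419.5 -179.5   58.2] ext [ 381. -210.   54.] [ 443. -145.   60.]
```

apply_moves([
  [0, 0, 0, 0, 0, -0.01, 0.042],
  [0, 0, 0, 0, 0, -0.01, 0.042],
  [0, 0, 0, 0, 0, -0.004, 0.042],
  [0, 0, 0, 0, 0, -0.004, 0.042],
  [0, 0, 0, 0, 0, 0, 0.042],
])

```text
clock: 21.1
tcp_pos: [411.2, -176.2, 78.4]
tcp_rot: [0.991, -0.133, -0.0, -0.0]
ft_force: [-0.2, -0.4, -1.0]
grip_width: 42.3
grasp_force: 39.1
```

apply_moves([
  [0, 0, 0, 0, 0, -0.002, 0.042],
  [0, 0, 0, 0, 0, -0.002, 0.042],
  [0, 0, 0, 0, 0, -0.002, 0.042],
  [0, 0, 0, 0, 0, 0, 0.042],
])

```text
clock: 21.5
tcp_pos: [412.7, -176.9, 74.0]
tcp_rot: [0.991, -0.133, 0.001, 0.001]
ft_force: [2.5, 0.1, 0.9]
grip_width: 42.3
grasp_force: 39.1
```

apply_moves([
  [0, 0, 0, 0, 0, -0.002, 0.042],
  [0, 0, 0, 0, 0, -0.002, 0.042],
  [0, 0, 0, 0, 0, 0, 0.042],
])

```text
clock: 21.8
tcp_pos: [411.4, -176.0, 68.4]
tcp_rot: [0.991, -0.133, 0.0, -0.0]
ft_force: [4.1, -1.1, -4.4]
grip_width: 42.0
grasp_force: 39.0
```

apply_moves([
  [0, 0, 0, 0, 0, -0.002, 0.042],
  [0, 0, 0, 0, 0, -0.002, 0.042],
  [0, 0, 0, 0, 0, 0, 0.042],
])

```text
clock: 22.1
tcp_pos: [411.7, -176.3, 66.3]
tcp_rot: [0.991, -0.132, -0.0, -0.0]
ft_force: [-0.8, 3.0, 11.4]
grip_width: 42.5
grasp_force: 39.0
```

apply_moves([
  [0, 0, 0, 0, 0, -0.002, 0.042],
  [0, 0, 0, 0, 0, 0, 0.042],
  [0, 0, 0, 0, 0, 0, 0.042],
])

```text
clock: 22.4
tcp_pos: [411.9, -176.4, 66.2]
tcp_rot: [0.991, -0.132, -0.001, -0.0]
ft_force: [-7.6, 7.2, 27.9]
grip_width: 42.5
grasp_force: 39.1
```

apply_moves([
  [0, 0, 0, 0, 0, 0.002, 0.042],
  [0, 0, 0, 0, 0, 0, 0.042],
  [0, 0, 0, 0, 0, 0, 0.06],
  [0, 0, 0, 0, 0, 0, 0.06],
  [0, 0, 0, 0, 0, 0, 0.06],
  [0, 0, 0, 0, 0, 0.02, 0.06],
  [0, 0, 0, 0, 0, 0.03, 0.06],
  [0, 0, 0, 0, 0, 0.04, 0.06],
  [0, 0, 0, 0, 0, 0.04, 0.06],
])

```text
clock: 23.3
tcp_pos: [410.6, -175.8, 195.6]
tcp_rot: [0.991, -0.133, -0.001, -0.0]
ft_force: [1.0, -0.6, -0.2]
grip_width: 59.7
grasp_force: 0.0
```

apply_moves([
  [0, 0, 0, 0.03, -0.03, 0, 0.06],
  [0, 0, 0, 0.03, -0.03, 0, 0.06],
  [0, 0, 0, 0.03, -0.03, 0, 0.06],
  [0, 0, 0, 0, 0, 0, 0.06],
  [0, 0, 0, 0, 0, 0, 0.06],
])

```text
clock: 23.8
tcp_pos: [500.9, -266.1, 193.7]
tcp_rot: [0.991, -0.133, -0.001, -0.001]
ft_force: [-0.3, 0.6, 0.1]
grip_width: 60.1
grasp_force: 0.0
```

```bash
python3 - <<'E'
from h import *
for n in('wrist','side'):
    c=cap(n);save(c,n+'13.png');P=(wpts if n=='wrist' else pts)(c);print(n)
    rep(P,c,'captop',411.5,-176,30,72,100);rep(P,c,'large',411.5,-176,40,52,63)
im=cv2.imread('pics/side13.png')[130:320,240:430];cv2.imwrite('pics/side13c.png',cv2.resize(im,None,fx=3,fy=3))
E
```

```text
wrist
captop 210 encl 417.6 -189.5 r 13.3 mean [ 422.2 -191.    80.6] ext [ 408. -199.   72.] [ 431. -176.   86.]
large 424 encl 418.2 -199.9 r 22.2 mean [ 420.1 -200.4   57.9] ext [ 397. -210.   52.] [ 439. -187.   63.]
side
captop 221 encl 410.4 -180.0 r 22.3 mean [ 411.3 -182.4   81.2] ext [ 390. -201.   72.] [ 433. -158.   88.]
large 198 encl 411.6 -181.8 r 32.6 mean [ 409.2 -195.1   58. ] ext [ 380. -212.   52.] [ 443. -159.   62.]
```

View pics/side13c.png

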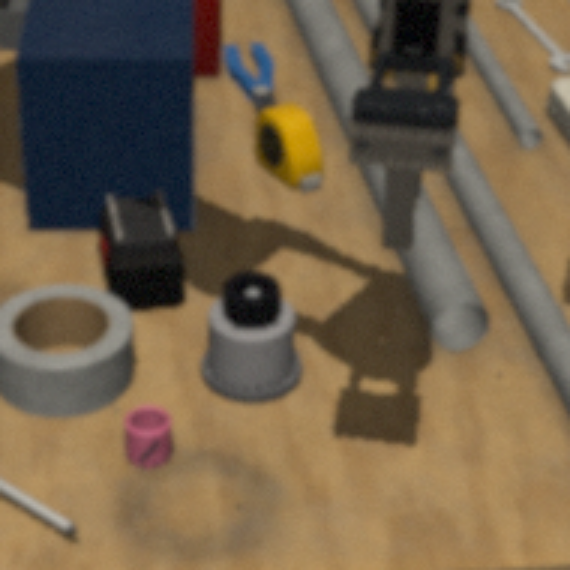

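The cap sits on the large saw with its top at about 85 mm (84 expected when clicked, 90 or more otherwise), and the bystanders have not moved.

```bash
python3 -c "
from station import ctrl
print(ctrl.job_done())"
```

```text
the job is handed in; nothing more can be done
None
```

The three saws are nested on the stand, small, medium then large, with the cap pushed down onto the large saw; its measured height (about 85 mm at the top) fits a clicked cap, and I handed the job in at about 24 s.

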